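# Feel the slide's locking pin into its hidden hole

## Robot

A 6-joint arm with a two-finger parallel gripper is mounted at the origin on the work surface. World frame = base frame: x ahead of the robot, y to its left, z up, the work surface at z = 0. Lengths are in m, angles in rad, forces in N, time in s.
With the tool pointing down it reaches from about 0.35 to 0.775 m from the base axis. Payload 7.3 kg.
Tool frame: the origin (TCP) lies at the very end of the fingers, on their centre line; the grasp point (between the pads) lies grip_point_offset behind it (grip_point_offset is the distance from the TCP to the grasp point, in m); z points along the fingers, y is the direction in which the jaws open and shut (so a half turn about z gives the same grasp; the last joint's range is limited). The gripper opens to 92 mm and grips with 3 to 60 N. Pads are 19 mm wide; open, the fingers measure 130 mm over their backs; the gripper's body (75 mm by 190 mm) begins 47 mm behind the grasp point.
Start: joints at [-1.318, 0.342, 1.524, -0, 1.275, -0.146], TCP at [0.204, -0.484, 0.227] pointing down, gripper open.
Joint ranges: [-2.53, 2.53], [-0.77, 2.02], [0.04, 2.7], [-1, 4.14], [0.28, 2.66], [-3.11, 3.11]. Speed limits (rad/s): [2.57, 2.57, 3.14, 3.14, 3.14, 3.14].

## Interface

Orientations are given as [roll, pitch, yaw] about the fixed x, y, z axes, in that order (R = Rz(yaw) Ry(pitch) Rx(roll)).
In Python, from cell import * gives the robot as it stands.
- The arm moves only by the shell command python3 -m inch 'ROWS' [OPENING] [FORCE]. ROWS is JSON, a list that holds one entry, the list of rows, each a list of 4 numbers: the shift along the tool's x, y, z in mm, then the turn about the tool's z in rad. In form: [[[x, y, z, roll], ...]]. A call has 1 to 10 rows; each row shifts and turns the commanded pose from where the row before left it, along the tool's axes as they then stand; what a row does not reach is not made up. A row lasts 1/8 s, in which the tool goes at most 62.5 mm and 10.7 degrees, less where a joint would pass 70% of its speed; a pose out of reach is approached as far as the arm can. A call with a gripper value outside its range is refused whole. OPENING is the closure, from -1 (fully open) to 1 (shut), set as the call begins (- or left out, the last holds). The fingers move at their own pace and stop on an object; FORCE is the grip in N (left out, the last holds). Time passes only in rows, so rows that do not move let the fingers close. It gives the time, the measured TCP pose, the force and the opening at its end, in the units of the state.
- observe(): the state, without advancing time (a new reading comes with each control period).
- read_camera(name): name is "scene" or "top" or "wrist"; returns a dict with "img" (480x640x3 uint8, blue, green, red), "fx", "fy", "cx", "cy" (pixels), "eye" and "rotation" of the camera in the world; the wrist camera has in their place "T_tool_cam" (4x4, takes a point from camera to tool coordinates, whose origin is the TCP and whose axes are the flange's). Camera axes: x right, y down, z forward; pixel columns grow to the right and rows downward; lengths in m; the calibration is good to about 2 mm. A picture is of the moment at which its call begins: read the wrist's pose just before it. There is no depth.
- hand_in(): hands the job in, once; it reports no verdict.
Trained networks look in the newest picture that a camera, given by its name, has taken for a name from the list of things; names that differ only in an ending like _2 or _b are one class to them, and where a whole thing is asked for, a point or a joint stands for the part that bears it (a point fixed in the world has none). Each returns a list of dicts, best first, with "conf" (0 to 1); they miss things now and then, are a little off and sometimes report something else, mostly with a low value. They report only what shows in the picture. A call takes as long as a camera call.
- boxes_of(camera, label): "at" ([row, column] in pixels, amid what is visible of it).
- place_of(camera, label): "at" ([row, column] in pixels: a listed point, or the origin of a listed thing).
The state is a dict: "time": time; "qpos": joint angles; "qvel": joint speeds; "joint_efforts": joint torques, N m; "tool_pos": TCP position; "tool_rot": TCP orientation; "contact_force": force on the tool from outside, world axes, zero at the start; "torque": the same for the moment, N m; "opening": finger opening in m.
Only numpy, scipy, OpenCV 4.12 (cv2) and the standard library are available. Lean on these libraries where they do the work, as an engineer would, in place of code of your own. Each camera call takes 0.05 s, during which the arm holds its last target. There are 200 camera calls.

## Task

Take the red-handled locking pin out of the wooden tool block and put it, tip down, through the slot in the steel cover of the green slide housing. The hole it belongs in is out of sight behind the cover and its black dust shutters, in the lock strip somewhere along the slot: feel for it by sliding the tip lightly along the strip until it drops in, never pushing harder than 30 N. Guide the pin gently fully home, with its brass collar flat on the cover, let go of it and leave the hammer, the bowl and the jar where they are.

Things in the scene. Friction and masses are not known exactly. Their poses are not given: they have to be found in the camera images.
- housing: Fixed green steel box, 100 mm (its x) by 220 mm (its y) by 65 mm high, origin at the centre of its underside on the bench, z up. Its top is a 10 mm thick bare steel cover plate with one slot.
- slot (a point): Centre of the slot, at the level of the cover's top face, 65 mm above the bench. The slot is 16 mm wide and 88 mm long, along the housing's y (same axes), closed from below by two light black spring shutters that swing down when the pin is pushed through (about 1 N). The hidden hole lies on the slot's centre line; its place along it changes each time, up to 32 mm to either side of the slot's centre.
- strip_level (a point): Point straight below the slot's centre on the top of the flat hidden lock strip, 28 mm under the cover's top face. The strip runs under the whole slot and has one round through hole, 16 mm across, with free room below. It is sprung: it gives from about 3 N of push, sinks 1 mm per further 1 N, up to 8 mm, then is solid. It does not move sideways.
- handle (a point): Centre of the locking pin's red handle, the place to grip: a flat-sided block 44 mm long (pin's x), 14 mm wide (pin's y), 30 mm high. The pin's z points from the tip up to the handle. A neck 10 mm thick and 11 mm long joins it to a brass collar, 26 mm across and 5 mm thick, whose underside is 31 mm below this point. The pin weighs about 0.14 kg; it may be turned any way round when home.
- tip (a point): Very tip of the locking pin, 79 mm below the handle's centre and 48 mm below the collar's underside; same axes. The shank is round, 12 mm across; its last 8 mm taper to 8 mm across at the tip. Home: collar on the cover, so the tip is 48 mm below the cover's top face, 20 mm below the top of the lock strip.
- rack: Fixed wooden tool block, 80 mm (its x) by 130 mm (its y) by 60 mm high, origin at the centre of its underside. The pin stands upright in its middle hole (14.5 mm across, loose fit) with its collar on the block's top and must be lifted straight up by 50 mm to come free. The two smaller holes are empty.
- hammer: Bystander: loose hammer lying on the bench, handle towards the robot, origin about the middle of its length at bench level; 260 mm long, head 78 mm wide. Leave it.
- bowl: Bystander: loose small copper bowl, 100 mm across, 50 mm high, origin at the centre of its underside. Leave it.
- jar: Bystander: loose closed amber jar, 60 mm across, 85 mm high, origin at the centre of its underside. Leave it.

How it is judged:
By the outcome, as a careful person would: the job done as asked, in the order asked, and still so for the second after the job is handed in, with the robot touching nothing.
It also fails if it takes over 67 s, if anything falls off the work surface, if the arm or the gripper's body presses on something with over 40 N, if the wrist force passes 120 N, or if a joint passes its speed limit or range.

## Working session

There is one attempt and no reset: what is moved stays moved. The work goes in short steps, Python scripts to look and compute and a shell command to move; the robot and the scene stay as the last step left them, time stands still between calls to the robot, and variables do not carry over. Pictures are saved under pics/ and viewed, about 8 in all and at most 12, crops included, and the job is handed in when it is done.

```bash
mkdir -p pics; ls; cat > h.py <<'E'
from cell import *
import numpy as np, cv2
from scipy.spatial.transform import Rotation as R
def cam(name):
    s=observe(); c=read_camera(name)
    if 'T_tool_cam' in c:
        T=np.eye(4);T[:3,:3]=R.from_euler('xyz',s['tool_rot']).as_matrix();T[:3,3]=s['tool_pos']
        M=T@np.array(c['T_tool_cam']); c['rotation']=M[:3,:3]; c['eye']=M[:3,3]
    return c
def atz(c,px,z):
    v,u=px; d=np.array(c['rotation'])@np.array([(u-c['cx'])/c['fx'],(v-c['cy'])/c['fy'],1]); e=np.array(c['eye'])
    return e+d*(z-e[2])/d[2]
def proj(c,p):
    q=np.array(c['rotation']).T@(np.array(p)-c['eye']); return [c['cy']+c['fy']*q[1]/q[2], c['cx']+c['fx']*q[0]/q[2]]
E
python3 - <<'E'
from h import *
s=observe(); print({k:np.round(v,3) for k,v in s.items()}); print(grip_point_offset)
Z={'housing':0,'slot':.065,'strip_level':.037,'handle':.060+.031,'tip':.012,'rack':0,'hammer':0,'bowl':0,'jar':0}
for n in ['top','scene']:
    c=cam(n); cv2.imwrite(f'pics/{n}.png',c['img']); print(n,np.round(c['eye'],3))
    for k,z in Z.items():
        for f in (place_of,):
            for d in f(n,k)[:2]: print(k,f.__name__,np.round(d['at']),round(d['conf'],2),np.round(atz(c,d['at'],z),3))
print(np.round(cam('wrist')['rotation'],3))
E
```

```text
pics
{'time': np.float64(0.0), 'qpos': array([-1.318,  0.343,  1.525,  0.   ,  1.275, -0.146]), 'qvel': array([-0.   ,  0.   ,  0.001,  0.   ,  0.   ,  0.   ]), 'joint_efforts': array([ 1.0000e-03, -4.3124e+01, -2.4422e+01,  7.2000e-02,  5.6000e-02,
       -0.0000e+00]), 'tool_pos': array([ 0.204, -0.483,  0.226]), 'tool_rot': array([-3.14 , -0.   ,  0.399]), 'contact_force': array([ 0.257,  0.705, -0.163]), 'torque': array([ 0.06 , -0.011,  0.019]), 'opening': np.float64(0.092)}
0.0188
top [0.508 0.022 0.773]Traceback (most recent call last):
  File "<stdin>", line 8, in <module>
  File "h.py", line 12, in atz
    return e+d*(z-e[2])/d[2]
                        ~^^^
IndexError: invalid index to scalar variable.
```

View pics/top.png

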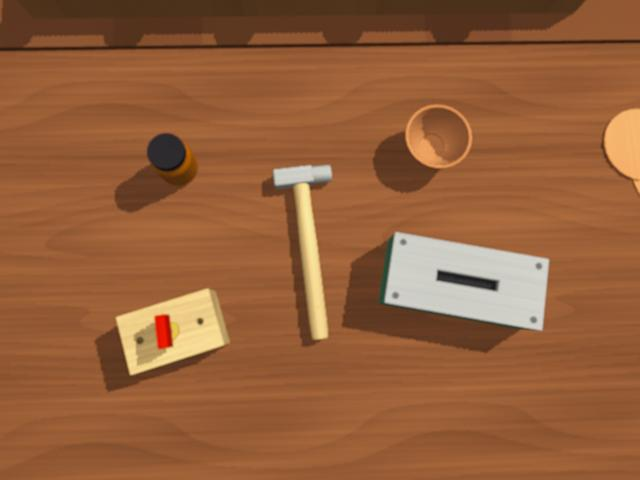

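The top view shows the rack at the left with the red handle at about (331,164), and the housing at the right with its slot at about (281,467). The hammer lies between them, the jar is upper left and the bowl upper right. `rotation` seems to be RPY, so I'll fix that.

```bash
python3 - <<'E'
t=open('h.py').read()
t=t.replace("    return c\n","    r=np.array(c['rotation'],float)\n    if r.shape==(3,): c['rotation']=R.from_euler('xyz',r).as_matrix()\n    return c\n",1)
open('h.py','w').write(t)
E
python3 - <<'E'
from h import *
Z={'housing':0,'slot':.065,'handle':.060+.031,'tip':.012,'rack':0,'hammer':0,'bowl':0,'jar':0}
for n in ['top','scene']:
    c=cam(n); cv2.imwrite(f'pics/{n}.png',c['img']); print(n,np.round(c['eye'],3),np.shape(read_camera(n)['rotation']),np.round(c['rotation'],2).tolist())
    for k,z in Z.items():
        for d in place_of(n,k)[:2]: print(k,np.round(d['at']),round(d['conf'],2),np.round(atz(c,d['at'],z),3))
    if n=='top':
        print('housing top corners',[np.round(atz(c,p,.065)[:2],3).tolist() for p in [(233,395),(258,549),(329,543),(303,384)]])
        print('rack top corners',[np.round(atz(c,p,.06)[:2],3).tolist() for p in [(318,117),(290,211),(344,227),(374,131)]])
        m=c['img'].astype(int); 
        for nm,mask,z in [('slot',(m.sum(2)<120),.065),('red',(m[...,2]>150)&(m[...,1]<60),.106)]:
            k=np.zeros_like(mask)
            if nm=='slot': k[262:300,425:510]=1
            else: k[300:360,140:190]=1
            y,x=np.nonzero(mask&k); P=np.array([atz(c,(a,b),z)[:2] for a,b in zip(y,x)])
            r=cv2.minAreaRect(P.astype(np.float32)*1000); ev=np.linalg.eigh(np.cov(P.T))[1][:,1]
            print(nm,P.mean(0),r,'axis deg',np.degrees(np.arctan2(ev[1],ev[0])))
c=cam('wrist');print(np.round(c['rotation'],3),c['eye'])
E
```

```text
top [0.508 0.022 0.773] (3,) [[-0.03, -0.99, 0.17], [-1.0, 0.02, -0.03], [0.02, -0.17, -0.99]]
housing [282. 452.] 0.91 [ 0.56  -0.208  0.   ]
slot [280. 468.] 0.76 [ 0.558 -0.212  0.065]
rack [330. 182.] 0.65 [0.499 0.2   0.   ]
bowl [145. 431.] 0.81 [ 0.778 -0.19   0.   ]
housing top corners [[0.626, -0.113], [0.585, -0.329], [0.487, -0.31], [0.529, -0.092]]
rack top corners [[0.518, 0.275], [0.553, 0.147], [0.479, 0.125], [0.443, 0.254]]
slot [ 0.55913736 -0.21246686] ((559.9278564453125, -209.9879608154297), (79.49264526367188, 9.241353034973145), 73.88225555419922) axis deg 76.97374542405727
red [0.49906513 0.19976162] ((499.474853515625, 199.6714630126953), (40.18684768676758, 17.38404083251953), 8.138480186462402) axis deg -172.05159228471982
scene [1.098 0.099 0.637] (3,) [[-0.16, 0.76, -0.63], [0.99, 0.11, -0.11], [-0.01, -0.64, -0.76]]
housing [218. 218.] 0.83 [ 0.554 -0.207  0.   ]
slot [194. 207.] 0.94 [ 0.555 -0.215  0.065]
handle [182. 444.] 0.57 [0.491 0.202 0.091]
tip [206. 211.] 0.66 [ 0.535 -0.224  0.012]
rack [219. 437.] 0.76 [0.493 0.206 0.   ]
hammer [254. 326.] 0.86 [0.609 0.011 0.   ]
bowl [315. 190.] 0.81 [ 0.765 -0.186  0.   ]
jar [343. 436.] 0.77 [0.753 0.205 0.   ]
[[ 0.388 -0.889 -0.243]
 [-0.922 -0.374 -0.103]
 [ 0.001  0.264 -0.965]] [ 0.2695469  -0.45649354  0.38387783]
```

View pics/scene.png

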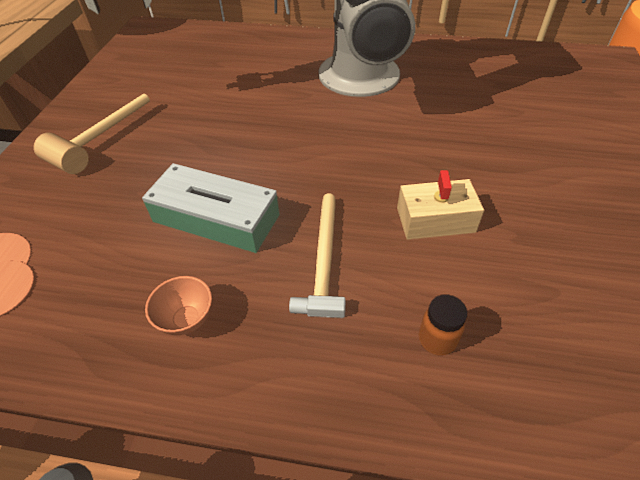

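Both views agree: the slot is at about (194,207) and the red handle at about (182,444). That puts the handle near (0.497, 0.200) with yaw about 8°, and the slot near (0.558, -0.212) with its axis at about 79°. I'll move above the pin now.

```bash
python3 -m inch '[[[41,-40,0,0],[41,-40,0,0],[41,-40,0,0],[41,-40,0,0],[41,-40,0,0],[41,-40,0,0],[41,-40,0,0],[41,-40,0,0],[41,-40,0,0],[41,-40,0,0]]]'; python3 -m inch '[[[41,-39,0,0],[41,-39,0,0],[41,-39,0,0],[0,0,0,0.13],[0,0,0,0.13],[0,0,0,0],[0,0,0,0]]]'
cat > look.py <<'E'
from h import *
import sys
c=cam('wrist'); m=c['img'].astype(int); s=observe(); print(s['time'],np.round(s['tool_pos'],4),np.round(s['tool_rot'],3))
cv2.imwrite(f'pics/{sys.argv[1]}.png',c['img'])
mask=((m[...,2]>110)&(m[...,1]<50)&(m[...,0]<50)).astype(np.uint8)
n,l,st,ce=cv2.connectedComponentsWithStats(mask); i=1+st[1:,4].argmax(); print('red blob',st[i],ce[i])
y,x=np.nonzero(l==i); P=np.array([atz(c,(a,b),.106)[:2] for a,b in zip(y,x)])
r=cv2.minAreaRect(P.astype(np.float32)*1000); print(r)
for k,z in [('handle',.091),('slot',.065)]:
    for d in place_of('wrist',k)[:1]: print(k,np.round(d['at']),round(d['conf'],2),np.round(atz(c,d['at'],z),4))
E
python3 look.py w1
```

```text
time: 2.4
tool_pos: [0.427, 0.0459, 0.227]
tool_rot: [3.141, -0.001, 0.399]
contact_force: [0.6, -0.1, 0.5]
opening: 0.0916
time: 3.28
tool_pos: [0.4943, 0.1995, 0.2267]
tool_rot: [3.142, -0.0, 0.141]
contact_force: [0.1, -0.3, -0.9]
opening: 0.0919
3.325 [0.4943 0.1994 0.2268] [ 3.142 -0.     0.141]
red blob [304 193  15   4  17] [310.17647059 193.35294118]
((522.2108764648438, 205.97755432128906), (1.8903838396072388, 9.902714729309082), 20.197261810302734)
```

View pics/w1.png

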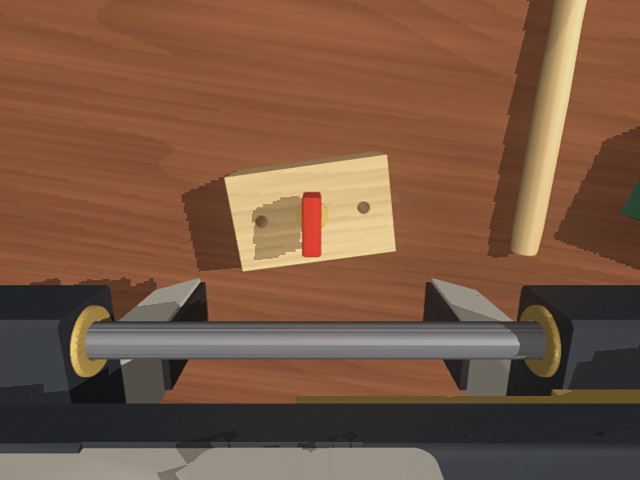

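The handle is centred between the fingers in the image (handle u≈312, finger middle ≈315) and its sides run along the tool x. Next I'll measure it precisely.

```bash
python3 - <<'E'
from h import *
c=cam('wrist'); s=observe(); hsv=cv2.cvtColor(c['img'],cv2.COLOR_BGR2HSV); 
m=(((hsv[...,0]<4)|(hsv[...,0]>176))&(hsv[...,1]>200)&(hsv[...,2]>110)).astype(np.uint8); m[:180]=0;m[270:]=0;m[:,:290]=0;m[:,335:]=0
y,x=np.nonzero(m); print(y.min(),y.max(),x.min(),x.max(),c['img'][200:262:6,312].tolist())
r=cv2.minAreaRect(np.c_[x,y].astype(np.float32)); print(r)
# predicted silhouette for a handle at guess: fit x,y,yaw
def sil(p):
    cy,sy=np.cos(p[2]),np.sin(p[2]); pts=[]
    for a in(-22,22):
        for b in(-7,7):
            for z in(.076,.106): pts.append(proj(c,[p[0]+(a*cy-b*sy)/1e3,p[1]+(a*sy+b*cy)/1e3,z])[::-1])
    im=np.zeros((480*4,640*4),np.uint8); cv2.fillConvexPoly(im,cv2.convexHull((np.array(pts)*4+2).astype(np.float32)).astype(int),1)
    return cv2.resize(im.astype(np.float32),(640,480),interpolation=cv2.INTER_AREA)
from scipy.optimize import minimize
f=lambda p: np.abs(sil(p)-m).sum()
best=min((minimize(f,[.497,.2,y0],method='Nelder-Mead',options=dict(initial_simplex=[[.497,.2,y0],[.502,.2,y0],[.497,.204,y0],[.497,.2,y0+.08]])) for y0 in(.06,.14,.2)),key=lambda r:r.fun)
print(best.x,best.fun,m.sum())
d=best.x[:2]-s['tool_pos'][:2]; w=s['tool_rot'][2]; print('tool shift mm',1e3*(d@[np.cos(w),np.sin(w)]),1e3*(d@[np.sin(w),-np.cos(w)]),'turn',w-best.x[2])
E
```

```text
198 255 303 319 [[53, 68, 217], [53, 69, 217], [52, 68, 217], [52, 68, 217], [50, 65, 217], [54, 69, 219], [50, 68, 218], [51, 66, 218], [51, 67, 217], [51, 64, 219], [157, 213, 235]]
((311.0, 226.5), (57.0, 16.0), 90.0)
[0.4959851  0.20176987 0.09849923] 1288.5625 42
tool shift mm 1.9473233669457177 -2.0924589550128987 turn 0.040912770453330444
```

```bash
cat > fit.py <<'E'
from h import *
from scipy.optimize import minimize
c=cam('wrist'); s=observe(); g=c['img'].astype(int)
m=((g[...,2]>100)&(g[...,1]*2.4<g[...,2])&(g[...,0]*2.4<g[...,2])).astype(np.uint8); m[:170]=0;m[275:]=0;m[:,285:]=m[:,285:];m[:,:280]=0;m[:,350:]=0
n,l,st,_=cv2.connectedComponentsWithStats(m); m=(l==1+st[1:,4].argmax()).astype(np.uint8); print(st[1:].tolist())
def sil(p):
    cy,sy=np.cos(p[2]),np.sin(p[2]); pts=[]
    for a in(-22,22):
        for b in(-7,7):
            for z in(.076,.106): pts.append(proj(c,[p[0]+(a*cy-b*sy)/1e3,p[1]+(a*sy+b*cy)/1e3,z])[::-1])
    im=np.zeros((1920,2560),np.uint8); cv2.fillConvexPoly(im,cv2.convexHull((np.array(pts)*4+2).astype(np.float32)).astype(int),1)
    return cv2.resize(im.astype(np.float32),(640,480),interpolation=cv2.INTER_AREA)
f=lambda p: np.abs(sil(p)-m).sum()
b=min((minimize(f,[.497,.2,y],method='Nelder-Mead',options=dict(initial_simplex=[[.497,.2,y],[.502,.2,y],[.497,.204,y],[.497,.2,y+.08]])) for y in(.06,.14,.2)),key=lambda r:r.fun)
print(b.x,b.fun,m.sum())
d=b.x[:2]-s['tool_pos'][:2]; w=s['tool_rot'][2]; print('tool shift mm',1e3*(d@[np.cos(w),np.sin(w)]),1e3*(d@[np.sin(w),-np.cos(w)]),'turn',w-b.x[2])
E
python3 fit.py
```

```text
[[302, 193, 19, 64, 1163]]
[0.49732862 0.20197543 0.15420962] 165.4375 1163
tool shift mm 3.340861026182865 -2.0840684017291506 turn -0.01499389317980987
```

```bash
python3 -m inch '[[[3,-2,20,-0.015],[0,0,40,0],[0,0,40,0],[0,0,30,0],[0,0,15,0],[0,0,9,0],[0,0,0,0]]]' -1; python3 -m inch '[[[0,0,0,0],[0,0,0,0],[0,0,0,0],[0,0,0,0],[0,0,0,0],[0,0,0,0],[0,0,0,0],[0,0,0,0]]]' 1 40
```

```text
time: 4.4
tool_pos: [0.4972, 0.202, 0.0729]
tool_rot: [3.142, -0.0, 0.154]
contact_force: [-0.0, -0.3, -0.5]
opening: 0.0919
time: 5.4
tool_pos: [0.497, 0.202, 0.0727]
tool_rot: [3.141, 0.0, 0.154]
contact_force: [0.0, -0.0, 0.7]
opening: 0.0168
```

```bash
python3 -m inch '[[[0,0,0,0],[0,0,0,0],[0,0,0,0],[0,0,0,0]]]'; python3 -m inch '[[[0,0,-5,0],[0,0,-10,0],[0,0,-15,0],[0,0,-20,0],[0,0,-30,0],[0,0,-30,0],[0,0,-10,0],[0,0,0,0],[0,0,0,0]]]'
```

```text
time: 5.9
tool_pos: [0.497, 0.202, 0.0727]
tool_rot: [3.142, 0.0, 0.154]
contact_force: [-0.1, 0.2, -1.2]
opening: 0.0135
time: 7.02
tool_pos: [0.4963, 0.2018, 0.1916]
tool_rot: [3.141, 0.002, 0.154]
contact_force: [-0.7, -0.4, -1.6]
opening: 0.0141
```

Lifted: the opening is 14 mm and the force shows the pin's weight. Now I'll carry it over to the slot.

```bash
python3 -m inch '[[[0,30,0,0],[0,55,0,0],[0,55,0,0],[0,55,0,0],[0,55,0,0],[0,55,0,0],[0,55,0,0],[-2,40,0,0],[0,19,0,0.177],[0,0,0,0.177]]]';python3 -m inch '[[[0,0,0,0],[0,0,0,0]]]'; cat > slot.py <<'E'
from h import *
import sys
n=sys.argv[1]; s=observe(); w=s['tool_rot'][2]; print(s['time'],np.round(s['tool_pos'],4),np.round(s['tool_rot'],3))
for nm in ('wrist','top','scene'):
    c=cam(nm); cv2.imwrite(f'pics/{nm}_{n}.png',c['img'])
    for k,z in [('slot',.065),('tip',s['tool_pos'][2]-.0602)]:
        for d in place_of(nm,k)[:1]:
            p=atz(c,d['at'],z); e=(p-s['tool_pos'])[:2]; print(nm,k,np.round(d['at'],1),round(d['conf'],2),np.round(p,4),'tool mm',np.round([1e3*(e@[np.cos(w),np.sin(w)]),1e3*(e@[np.sin(w),-np.cos(w)])],1))
E
python3 slot.py a; python3 -c "
import cv2,numpy as np
a=cv2.imread('pics/wrist_a.png');b=cv2.imread('pics/scene_a.png')[60:300,80:380]
b=cv2.resize(b,(400,320));a=cv2.resize(a,(400,300)); o=np.zeros((320,800,3),'uint8');o[:300,:400]=a;o[:,400:]=b;cv2.imwrite('pics/ab.png',o)"
```

```text
time: 8.28
tool_pos: [0.5586, -0.214, 0.1908]
tool_rot: [-3.141, 0.003, -0.208]
contact_force: [1.1, 0.5, -1.2]
opening: 0.0139
time: 8.52
tool_pos: [0.559, -0.212, 0.192]
tool_rot: [-3.141, 0.001, -0.196]
contact_force: [-0.4, 1.1, -0.9]
opening: 0.014
8.525 [ 0.559 -0.212  0.192] [-3.141e+00  1.000e-03 -1.960e-01]
wrist slot [234.7 313.7] 0.94 [ 0.5564 -0.2107  0.065 ] tool mm [-2.7 -0.7]
wrist tip [255.7 312.7] 0.56 [ 0.5616 -0.2114  0.1318] tool mm [ 2.5 -1.1]
top slot [278.3 468.5] 0.94 [ 0.5596 -0.2123  0.065 ] tool mm [0.7 0.2]
scene slot [195.4 209. ] 0.6 [ 0.5579 -0.2096  0.065 ] tool mm [-1.5 -2.1]
scene tip [167.6 196. ] 0.78 [ 0.5601 -0.2171  0.1318] tool mm [2.2 4.8]
```

View pics/ab.png

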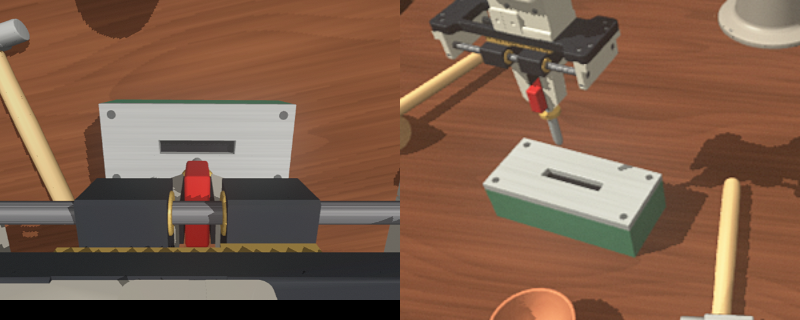

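The slot lies square to the tool and centred sideways, at about (147,197) in the wrist half. The tip is just in front of it. I'll measure the slot with a mask and then go lower.

```bash
cat > sm.py <<'E'
from h import *
s=observe(); w=s['tool_rot'][2]; A=np.array([[np.cos(w),np.sin(w)],[np.sin(w),-np.cos(w)]])
for nm in ('wrist','top'):
    c=cam(nm); g=c['img'].max(2); q=proj(c,[.5585,-.212,.065]); m=(g<95).astype(np.uint8); k=np.zeros_like(m)
    v,u=map(int,q); h,ww=(28,75) if nm=='wrist' else (18,40); k[v-h:v+h,u-ww:u+ww]=1
    n,l,st,ce=cv2.connectedComponentsWithStats(m*k); i=1+st[1:,4].argmax(); y,x=np.nonzero(l==i)
    P=np.array([atz(c,(a,b),.065)[:2] for a,b in zip(y,x)]); r=cv2.minAreaRect(P.astype(np.float32)*1000)
    print(nm,st[i],q,r,'rel tool mm',1e3*A@(np.array(r[0])/1e3-s['tool_pos'][:2]))
    if nm=='wrist': cv2.imwrite('pics/wm.png',c['img'][v-60:v+60,u-120:u+120])
E
python3 sm.py
```

```text
wrist [ 256  226  119   20 2014] [np.float64(232.08958702105735), np.float64(314.4940677907163)] ((555.8745727539062, -211.83242797851562), (85.47093963623047, 14.304279327392578), 78.51145935058594) rel tool mm [-3.39202929  0.24124839]
top [ 437  261   71   31 1366] [np.float64(279.0749339987168), np.float64(468.3575893902989)] ((567.5806884765625, -219.02838134765625), (99.04246520996094, 39.829917907714844), 81.41451263427734) rel tool mm [9.50891719 4.97204855]
```

```bash
python3 -m inch '[[[-3,0,20,0.004],[0,0,25,0],[0,0,10,0],[0,0,0,0],[0,0,0,0]]]'; python3 slot.py b; python3 -c "
import cv2,numpy as np
a=cv2.imread('pics/wrist_b.png')[200:400,180:450];b=cv2.imread('pics/scene_b.png')[110:250,120:310]
b=cv2.resize(b,(400,295),interpolation=2);a=cv2.resize(a,(400,296),interpolation=2); o=np.zeros((296,800,3),'uint8');o[:296,:400]=a;o[:295,400:]=b;cv2.imwrite('pics/ab2.png',o)"
```

```text
time: 9.7
tool_pos: [0.5569, -0.2121, 0.1387]
tool_rot: [3.141, -0.002, -0.204]
contact_force: [-1.0, -0.0, -1.6]
opening: 0.0137
9.7 [ 0.5569 -0.2121  0.1387] [ 3.141e+00 -2.000e-03 -2.040e-01]
wrist slot [255.2 315.6] 0.63 [ 0.5555 -0.2124  0.065 ] tool mm [-1.2  0.6]
wrist tip [257.1 314.9] 0.66 [ 0.5587 -0.2126  0.0785] tool mm [1.9 0.2]
top slot [278.7 466.3] 0.59 [ 0.5591 -0.2091  0.065 ] tool mm [ 1.6 -3.3]
top tip [328.6 178.3] 0.37 [0.5017 0.187  0.0785] tool mm [-135.  -379.6]
scene slot [195.7 208.5] 0.82 [ 0.5588 -0.2102  0.065 ] tool mm [ 1.5 -2.2]
scene tip [191.2 205.8] 0.58 [ 0.5613 -0.2114  0.0785] tool mm [ 4.2 -1.6]
```

View pics/ab2.png

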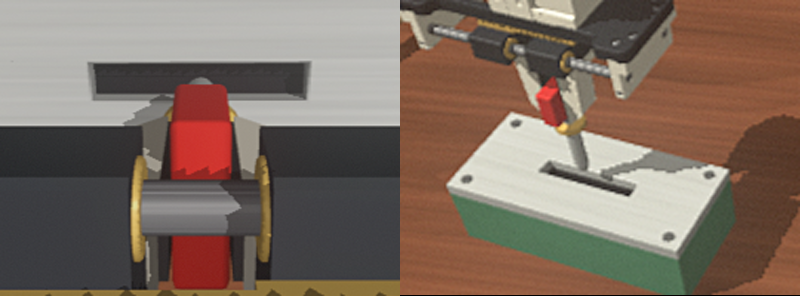

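The wrist view shows the tip over the slot's near edge, and the scene view shows it at the slot too. Both give the tip about 3 mm too far in +x of the tool, so I'll shift -3 and lower gently.

```bash
python3 -m inch '[[[-3,0,5,0],[0,0,4,0],[0,0,2,0],[0,0,1.5,0],[0,0,1.5,0],[0,0,0,0]]]';python3 -m inch '[[[0,0,1,0],[0,0,1,0],[0,0,1,0],[0,0,1,0],[0,0,0,0]]]'
```

```text
time: 10.9
tool_pos: [0.5533, -0.2112, 0.1237]
tool_rot: [3.142, 0.0, -0.204]
contact_force: [-0.1, 0.5, -1.4]
opening: 0.0136
time: 11.52
tool_pos: [0.5533, -0.2112, 0.1196]
tool_rot: [3.142, 0.0, -0.204]
contact_force: [-0.5, 0.6, -1.7]
opening: 0.0135
```

```bash
python3 -m inch '[[[0,0,2,0],[0,0,2,0],[0,0,2,0],[0,0,2,0],[0,0,2,0],[0,0,0,0]]]';python3 -m inch '[[[0,0,2,0],[0,0,2,0],[0,0,2,0],[0,0,2,0],[0,0,1,0],[0,0,0,0]]]'
```

```text
time: 12.28
tool_pos: [0.5533, -0.2112, 0.1095]
tool_rot: [3.142, 0.0, -0.204]
contact_force: [1.2, 0.1, -1.3]
opening: 0.0138
time: 13.02
tool_pos: [0.5533, -0.2112, 0.1006]
tool_rot: [3.142, 0.0, -0.204]
contact_force: [-0.6, -0.7, -1.3]
opening: 0.0137
```

```bash
python3 -m inch '[[[0,0,1,0],[0,0,1,0],[0,0,1,0],[0,0,1,0],[0,0,0,0]]]';python3 -m inch '[[[0,0,1,0],[0,0,1,0],[0,0,0,0]]]'
```

```text
time: 13.65
tool_pos: [0.5533, -0.2111, 0.0966]
tool_rot: [3.142, 0.0, -0.204]
contact_force: [-0.1, 0.9, -0.6]
opening: 0.0139
time: 14.02
tool_pos: [0.5533, -0.2112, 0.0946]
tool_rot: [3.142, 0.0, -0.204]
contact_force: [-0.6, -0.6, -0.0]
opening: 0.0142
```

```bash
python3 -m inch '[[[0,0,1,0],[0,0,0,0]]]';python3 -m inch '[[[0,0,1,0],[0,0,0,0]]]'; python3 -m inch '[[[0,0,1,0],[0,0,0,0]]]'
```

```text
time: 14.28
tool_pos: [0.5533, -0.2112, 0.0936]
tool_rot: [3.142, 0.0, -0.204]
contact_force: [0.2, 0.5, -1.2]
opening: 0.0136
time: 14.52
tool_pos: [0.5533, -0.2112, 0.0926]
tool_rot: [3.142, 0.0, -0.204]
contact_force: [-0.8, 0.6, -1.9]
opening: 0.0132
time: 14.78
tool_pos: [0.5533, -0.2112, 0.0916]
tool_rot: [3.142, 0.0, -0.204]
contact_force: [-0.3, -0.6, -0.7]
opening: 0.0136
```

```bash
python3 -m inch '[[[0,0,1,0],[0,0,1,0],[0,0,0,0]]]';python3 -m inch '[[[0,0,1,0],[0,0,1,0],[0,0,0,0]]]'; python3 slot.py c;  python3 -c "
import cv2,numpy as np
a=cv2.imread('pics/wrist_c.png')[200:400,180:450];b=cv2.imread('pics/scene_c.png')[110:250,120:310]
b=cv2.resize(b,(400,295),interpolation=2);a=cv2.resize(a,(400,296),interpolation=2); o=np.zeros((296,800,3),'uint8');o[:296,:400]=a;o[:295,400:]=b;cv2.imwrite('pics/ab3.png',o)"
```

```text
time: 15.15
tool_pos: [0.5533, -0.2112, 0.0896]
tool_rot: [3.142, 0.0, -0.204]
contact_force: [0.8, -1.0, -1.9]
opening: 0.0139
time: 15.52
tool_pos: [0.5533, -0.2112, 0.0876]
tool_rot: [3.142, 0.0, -0.204]
contact_force: [0.1, 0.2, -1.0]
opening: 0.0138
15.525 [ 0.5533 -0.2112  0.0876] [ 3.142  0.    -0.204]
scene slot [195.  208.6] 0.69 [ 0.557  -0.2106  0.065 ] tool mm [ 3.6 -1.3]
scene tip [207.6 211.7] 0.61 [ 0.5529 -0.2142  0.0274] tool mm [0.2 3.1]
```

View pics/ab3.png

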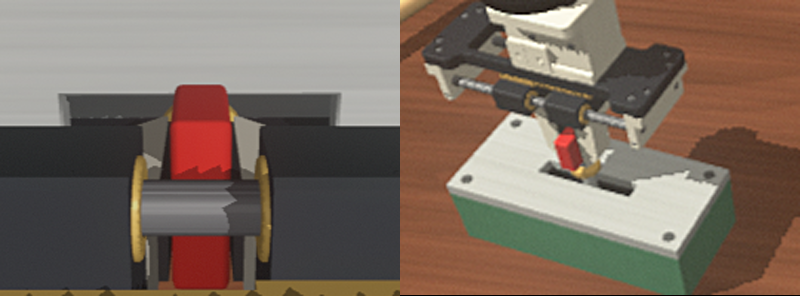

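The pin stands in the slot with its tip about 10 mm below the strip top and no push felt, so it has dropped straight into the hole. The collar is still about 10 mm above the cover. I'll continue gently.

```bash
python3 -m inch '[[[0,0,1,0],[0,0,1,0],[0,0,1,0],[0,0,0,0]]]';python3 -m inch '[[[0,0,1,0],[0,0,1,0],[0,0,1,0],[0,0,0,0]]]'; python3 -m inch '[[[0,0,1,0],[0,0,1,0],[0,0,0,0]]]'
```

```text
time: 16.48
tool_pos: [0.5533, -0.2112, 0.0846]
tool_rot: [3.142, 0.0, -0.204]
contact_force: [0.4, -0.3, -1.1]
opening: 0.0135
time: 16.98
tool_pos: [0.5533, -0.2112, 0.0816]
tool_rot: [3.142, 0.0, -0.204]
contact_force: [0.4, -0.1, -1.7]
opening: 0.0135
time: 17.35
tool_pos: [0.5533, -0.2112, 0.0796]
tool_rot: [3.142, 0.0, -0.204]
contact_force: [0.3, 0.1, -0.8]
opening: 0.014
```

```bash
python3 -m inch '[[[0,0,1,0],[0,0,0,0]]]';python3 -m inch '[[[0,0,0.5,0],[0,0,0,0]]]'; python3 -m inch '[[[0,0,0.5,0],[0,0,0,0]]]'; python3 -m inch '[[[0,0,0.5,0],[0,0,0,0]]]'
```

```text
time: 17.6
tool_pos: [0.5533, -0.2112, 0.0787]
tool_rot: [3.142, 0.0, -0.204]
contact_force: [0.1, -0.3, -0.8]
opening: 0.0138
time: 17.85
tool_pos: [0.5533, -0.2112, 0.0782]
tool_rot: [3.141, -0.0, -0.204]
contact_force: [-0.2, 0.2, -1.1]
opening: 0.0137
time: 18.1
tool_pos: [0.5533, -0.2112, 0.0777]
tool_rot: [3.142, -0.0, -0.204]
contact_force: [0.5, 0.0, -1.6]
opening: 0.0139
time: 18.35
tool_pos: [0.5534, -0.2112, 0.0776]
tool_rot: [3.141, -0.0, -0.204]
contact_force: [-2.7, 0.6, 2.6]
opening: 0.0138
```

Contact came at TCP z 0.0776, where 0.0777 was expected for the collar on the cover. Releasing now.

```bash
python3 -m inch '[[[0,0,0,0],[0,0,0,0],[0,0,0,0],[0,0,0,0],[0,0,0,0],[0,0,0,0]]]' -1; python3 -m inch '[[[0,0,-5,0],[0,0,-15,0],[0,0,-30,0],[0,0,-40,0],[0,0,-40,0],[0,0,0,0],[0,0,0,0]]]'; python3 slot.py d;  python3 -c "
import cv2,numpy as np
a=cv2.imread('pics/wrist_d.png')[150:350,180:450];b=cv2.imread('pics/scene_d.png')[110:250,120:310]
b=cv2.resize(b,(400,295),interpolation=2);a=cv2.resize(a,(400,296),interpolation=2); o=np.zeros((296,800,3),'uint8');o[:296,:400]=a;o[:295,400:]=b;cv2.imwrite('pics/ab4.png',o)"
```

```text
time: 19.1
tool_pos: [0.5533, -0.2112, 0.0772]
tool_rot: [3.142, -0.0, -0.204]
contact_force: [-0.7, 0.2, 0.3]
opening: 0.0694
time: 19.98
tool_pos: [0.5531, -0.2111, 0.2075]
tool_rot: [3.141, -0.0, -0.204]
contact_force: [0.1, 0.3, -0.5]
opening: 0.0917
19.975 [ 0.5531 -0.2111  0.2075] [ 3.141 -0.    -0.204]
wrist slot [222.1 315.6] 0.94 [ 0.5562 -0.2124  0.065 ] tool mm [3.3 0.7]
top slot [278.4 467.2] 0.97 [ 0.5595 -0.2104  0.065 ] tool mm [ 6.1 -1.9]
top tip [254.5 308. ] 0.17 [0.5881 0.0127 0.1473] tool mm [ -11.1 -226.2]
scene slot [193.8 206.1] 0.69 [ 0.5547 -0.2161  0.065 ] tool mm [2.7 4.6]
```

View pics/ab4.png

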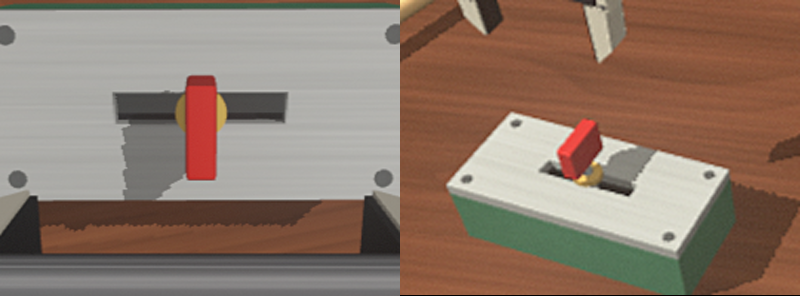

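The pin appears seated, with the collar on the cover. I'll check tilt and depth by overlaying an upright, fully-home model, and compare the bystanders with their positions at the start.

```bash
cat > ov.py <<'E'
from h import *
from scipy.optimize import minimize
out=[]
for nm,z in (('wrist',.096),('scene',.096)):
    c=cam(nm); g=c['img'].astype(int); m=((g[...,2]>90)&(g[...,1]*2.4<g[...,2])&(g[...,0]*2.4<g[...,2])).astype(np.uint8)
    v,u=map(int,proj(c,[.556,-.212,.096])); k=np.zeros_like(m); r=55 if nm=='wrist' else 30; k[v-r:v+r,u-r:u+r]=1
    n,l,st,_=cv2.connectedComponentsWithStats(m*k); m=(l==1+st[1:,4].argmax())
    def hull(p):   # x,y,dz,yaw,tiltx,tilty
        rot=R.from_euler('xyz',[p[4],p[5],p[3]]); P=[rot.apply([a,b,d])+[p[0],p[1],.065+p[2]] for a in(-.022,.022) for b in(-.007,.007) for d in(.016,.046)]
        return cv2.convexHull((np.array([proj(c,q)[::-1] for q in P])).astype(np.float32))
    def sil(p):
        im=np.zeros((1920,2560),np.uint8); cv2.fillConvexPoly(im,(hull(p)*4+2).astype(int),1); return cv2.resize(im.astype(np.float32),(640,480),interpolation=cv2.INTER_AREA)
    for free in (2,6):
        x0=np.array([.556,-.212,0,-.204,0,0]); st_=np.array([.004,.004,.004,.08,.08,.08])[:free]
        f=lambda p: np.abs(sil(np.r_[p,x0[free:]])-m).sum()
        S=np.vstack([x0[:free]]+[x0[:free]+st_*e for e in np.eye(free)]); b=minimize(f,x0[:free],method='Nelder-Mead',options=dict(initial_simplex=S,maxiter=300))
        print(nm,free,np.round(b.x,4),round(b.fun,1),m.sum())
        if free==2: h2=hull(np.r_[b.x,x0[2:]])
    s=6; img=cv2.resize(c['img'][v-30:v+35,u-32:u+33],None,fx=s,fy=s,interpolation=cv2.INTER_CUBIC)
    cv2.polylines(img,[((h2-[u-32,v-30]+.5)*s).astype(int)],True,(0,255,0),1); out.append(img)
cv2.imwrite('pics/ov.png',np.hstack(out))
for nm in('top','scene'):
    a=cv2.imread(f'pics/{nm}.png');b=cam(nm)['img'];d=cv2.absdiff(a,b).max(2)>40
    for k,p in dict(hammer=[.609,.011,.015],bowl=[.77,-.187,.03],jar=[.753,.205,.05]).items():
        v,u=map(int,proj(cam(nm),p)); w=d[max(0,v-32):v+32,u-32:u+32]; print(nm,k,w.sum())
E
python3 ov.py
```

```text
wrist 2 [ 0.553  -0.2115] 230.3 1363
wrist 6 [ 0.5504 -0.2112 -0.0059 -0.1871 -0.0039  0.0777] 123.5 1363
scene 2 [ 0.5524 -0.2113] 252.8 190
scene 6 [ 0.5609 -0.2223  0.0143  0.0852 -0.4075  0.0658] 131.1 190
top hammer 0
top bowl 0
top jar 0
scene hammer 0
scene bowl 0
scene jar 0
```

View pics/ov.png

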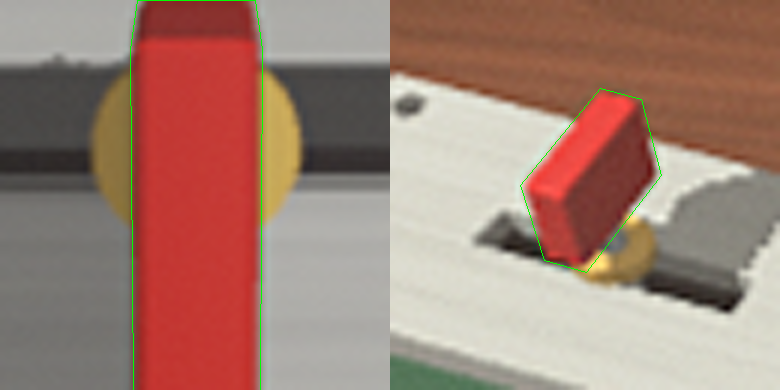

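The upright, fully-home model outline matches the handle in both views, and the brass collar sits concentric on the slot. The bystanders haven't changed.

```bash
python3 -c "
from cell import *
print(hand_in())"
```

```text
the job is handed in; nothing more can be done
None
```

The locking pin is home in the lock strip, released, and the job is handed in at about 20–21 s of the 67 s allowed. I lifted the pin from the tool block, lined it up with the slot by camera and lowered it in small steps.

- **Finding the hole:** The tip went through the shutters near the slot's centre and straight into the hole. I felt no push from the strip, so I did not need to slide along it.
- **Forces:** In the readings at the end of each move, the push during insertion never passed about 4 N; the limit was 30 N.
- **Collar on the cover:** Contact came at TCP z 0.0776 m. The height worked out from the grasp was 0.0777 m.
- **Upright and seated:** After release, the outline of an upright, fully-home pin matched the handle by eye in the wrist and scene pictures.
- **Hammer, bowl and jar:** Comparing the top and scene pictures with the start showed no changed pixels around any of them.
- **Gripper:** It was about 10 cm clear above the pin, open and touching nothing.

**Checks that disagreed:**
- The freer pose fit, with tilt and height left open, was unreliable. It gave −6 mm in height from the wrist camera and +14 mm from the scene camera, where the mask missed the handle's shaded side. I relied on the contact height and the outlines instead.
- The cameras differed by up to about 4 mm on where the slot is.

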